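Click the inlet selector round to the syringe port

TASK

Turn the inlet selector valve's lever clockwise (seen from above), one click per inlet, until it has clicked in pointing at the inlet that carries the tall funnel-mouthed syringe port, and do not run past that inlet. Push the lever round lightly with a fingertip rather than gripping it, then take the hand away. Keep off the syringe port, and leave the loose things around the valve where they are.

Things in the scene. Friction and masses are not known exactly. Their poses are not given: they have to be found in the camera images.
- selector_box: Inlet selector valve: white box, dark top panel 75 mm above the bench, screwed down. Origin on the bench below the lever's axis; x to the rear, z up. The panel spans 77 mm in front of the axis, 117 mm behind, 117 mm to each side. Seven inlets on it, 30 degrees apart on a half circle of 88 mm radius about the axis: first at the left (+y), fourth at the rear (+x), seventh at the right.
- inlet_first (a point): Centre of the first inlet (left end of the half circle), on the panel, 75 mm above the bench. Every inlet is a boss of 20 mm diameter, 3 mm high. Six are closed with low hexagonal steel plugs (tops 13 mm above the panel); the fourth, fifth or sixth carries the syringe port. A flat grey disc with a dark index line to each inlet lies under the lever; nothing else stands on the panel.
- selector (a joint): Lever angle, rad: 0 at the first inlet, growing clockwise from above, 0.5236 (30 degrees) per click, 3.1416 at the seventh; end stops 0.04 beyond. Starts near one of the first three inlets, rarely hanging between two. About 7 N at 40 mm from the axis takes it out of a click; halfway (15 degrees) the resistance is gone and it snaps forward by itself, ahead of the finger, into the next, and stays.
- selector_axis (a point): Point on the lever's upright axis, 16 mm above the panel (91 mm above the bench), at half height of the arm. Its frame turns with the lever: x points out along the arm, z up. The lever's black plastic hub around it has 17 mm radius and reaches 28 mm above the panel.
- selector_tip (a point): Point in the lever's outer end, 50 mm from the axis, 16 mm above the panel. The lever is one straight black plastic arm, 11 mm wide, underside 8 mm and top 24 mm above the panel, ending in an upright round end of 15 mm diameter (7 to 27 mm above the panel, reaching 58 mm from the axis). A white line along its top shows where it points.
- syringe_port: Syringe port: upright steel fitting in the fourth, fifth or sixth inlet, always clockwise of the lever at the start; cannot move. Hexagonal foot 17 mm wide, neck 11 mm, funnel mouth 24 mm wide, 40 mm tall (top 43 mm above the panel). Origin at the centre of its foot, 78 mm above the bench, 88 mm from the lever's axis.
- reagent_bottle: Bystander, loose: amber glass bottle with white cap, 62 mm diameter, 125 mm tall, standing on the bench behind the valve's left side. Origin at the centre of its foot.
- syringe: Bystander, loose: plastic syringe lying on the bench left of the valve, 115 mm long, 18 mm thick. Origin under its barrel.
- vial_rack: Bystander, loose: grey rack with small vials on the bench right of the valve, 60 by 110 mm, 40 mm tall. Origin at the centre of its underside.
- wrench: Bystander, loose: steel wrench 130 mm long lying flat on the bench behind the valve's right side. Origin about the middle of it, at its underside.

How it is judged:
At the end, for the whole second after the job is handed in: The lever rests, clicked in, pointing at the syringe port's inlet to within 6 degrees, and the bottle, syringe, rack and wrench are within 15 mm of where they stood (y of syringe_port in the frame of selector_axis between -0.0092 and 0.0092 m and x of syringe_port in the frame of selector_axis above 0.05 m and velocity of joint selector between -0.05 and 0.05 rad/s and distance of each of reagent_bottle, syringe, vial_rack, wrench from where it was at the start of the episode below 0.015 m); the robot touches nothing.
It fails at once if the lever runs past the syringe port's inlet by more than half a click (15 degrees) (y of syringe_port in the frame of selector_axis above 0.0225 m).
It fails at once if the lever is gripped, or pushed with more than 30 N (contact force between the fingers and selector above 30 N).
It fails at once if the syringe port is leaned on with more than 5 N (contact force between anything else and syringe_port above 5 N).
It fails at once if a bystander is moved by more than 15 mm or lifted (distance of any of reagent_bottle, syringe, vial_rack, wrench from where it was at the start of the episode above 0.015 m).
It fails at once if the reagent bottle is tipped (angle between reagent_bottle's own z axis and vertical above 0.3 rad).
It also fails if it takes over 58 s, if anything falls off the work surface, if the arm or the gripper's body presses on something with over 40 N, if the wrist force passes 120 N, or if a joint passes its speed limit or range.

ROBOT

A 6-joint arm with a two-finger parallel gripper is mounted at the origin on the work surface. World frame = base frame: x ahead of the robot, y to its left, z up, the work surface at z = 0. Lengths are in m, angles in rad, forces in N, time in s.
With the tool pointing down it reaches from about 0.425 to 0.95 m from the base axis. Payload 3.5 kg.
Tool frame: the origin (TCP) lies between the finger pads; the fingertips stand 14 mm ahead of it and the grasp point (between the pads) lies 5 mm behind it; z points along the fingers, y is the direction in which the jaws open and shut (so a half turn about z gives the same grasp; the last joint's range is limited). The gripper opens to 85 mm and grips with 20 to 120 N. Pads are 22 mm wide; open, the fingers measure 114 mm over their backs; the gripper's body (76 mm by 85 mm) begins 54 mm behind the grasp point. The pads swing forward as they close: fully open they stand 13 mm farther back than shut.
Start: joints at [-1.5, 0.286, 1.577, -0, 1.279, -0.15], TCP at [0.148, -0.659, 0.245] pointing down, gripper open.
Joint ranges: [-2.77, 2.77], [-0.9, 2.22], [0.21, 2.48], [-1.53, 4.67], [0.24, 2.81], [-2.84, 2.84]. Speed limits (rad/s): [2.79, 2.79, 3.14, 3.14, 3.14, 3.14].

INTERFACE

Orientations are given as a 3x3 rotation matrix whose columns are the frame's x, y, z axes.
In Python, from rig import ctrl, jaws, ik, read_camera, ticket, monitor gives the robot as it stands. Calls block until the motion is done:
- ctrl.reach(position, orientation): joint-space move of the TCP to a pose.
- ctrl.move_l(position, ori=None, velocity=0.15, force_limit=None): straight line of the TCP; ori=None keeps the orientation; velocity is the mean speed in m/s. With force_limit (N) it stops when the force on the tool has changed by that much, and returns True; else False.
- ctrl.move_joints(angles): joint-space move.
- jaws.release() and jaws.close_gripper(grasp_force=None): open the fingers fully, or close them until they stop; grasp_force is the grip in N (None keeps the last).
- ctrl.wait(seconds).
- ik(position, orientation): joint angles nearest the present ones, or None.
- read_camera(name): name is "scene" or "top" or "wrist"; returns a dict with "frame" (420x560x3 uint8, red, green, blue), "depth" (420x560 float32, m along the optical axis (not along the pixel's ray), 0 where there is no reading), "vfov" (degrees; the focal length in pixels is half the picture's height over the tangent of half this angle, whatever the lens; pixels are square), "cx", "cy" (the principal point, pixels), "camera_from_world" (4x4, takes a point from world to camera coordinates). Camera axes: x right, y up, looking along -z (the intrinsics and any distortion apply to the point x, -y, -z); pixel columns grow to the right and rows downward; lengths in m; the calibration is good to about 2 mm. A picture is of the moment at which its call begins.
A pose or a line that the arm cannot do raises ctrl.PlanningError and nothing moves.
- ticket.sign_off(): hands the job in, once; it reports no verdict.
Readings, each from a call of its own:
- monitor.current_time(): time.
- monitor.current_q(): joint angles.
- monitor.current_joint_vel(): joint speeds.
- monitor.current_joint_efforts(): joint torques, N m.
- monitor.current_tool_pos(): TCP position.
- monitor.current_ee_rot(): TCP orientation.
- monitor.current_force(): force on the tool from outside, world axes, zero at the start.
- monitor.current_moment(): the same for the moment, N m.
- monitor.current_gripper_width(): finger opening in m.
Only numpy, scipy, OpenCV 4.12 (cv2) and the standard library are available. Lean on these libraries where they do the work, as an engineer would, in place of code of your own. Each camera call takes 0.05 s, during which the arm holds its last target. There are 200 camera calls.

## Working session

There is one attempt and no reset: what is moved stays moved. The work goes in short steps, each a Python script; the robot and the scene stay as the last script left them, time stands still between calls to the robot, and variables do not carry over. Pictures are saved under pics/ and viewed, about 8 in all and at most 12, crops included, and the job is handed in when it is done.

```bash
ls; mkdir -p pics; cat > h.py <<'E'
import numpy as np, cv2
from rig import ctrl, jaws, ik, read_camera, ticket, monitor
def shot(name,tag):
    d=read_camera(name); cv2.imwrite(f'pics/{tag}.png',d['frame'][:,:,::-1]); np.savez(f'pics/{tag}.npz',**{k:v for k,v in d.items()}); return d
E
python3 - <<'E'
from h import *
for n in('scene','top'):
    d=shot(n,n+'0'); print(n,[k for k in d],d['vfov'],d['cx'],d['cy']); print(np.round(d['camera_from_world'],3).tolist())
a=[cv2.imread(f'pics/{n}0.png') for n in('scene','top')]
print(monitor.current_time(),monitor.current_gripper_width())
E
```

```text
pics
scene ['frame', 'depth', 'vfov', 'cx', 'cy', 'camera_from_world'] 43.24800507150813 276.4428732271794 214.6970528253559
[[0.783, 0.622, -0.016, -0.494], [-0.434, 0.564, 0.703, 0.178], [0.446, -0.543, 0.711, -1.534], [0.0, 0.0, 0.0, 1.0]]
top ['frame', 'depth', 'vfov', 'cx', 'cy', 'camera_from_world'] 57.96601960327115 280.5534395370144 210.9008642011741
[[0.005, -1.0, 0.006, 0.008], [0.988, 0.006, 0.151, -0.584], [-0.151, 0.005, 0.988, -0.73], [0.0, 0.0, 0.0, 1.0]]
0.1 0.08530241571296228
```

View pics/top0.png

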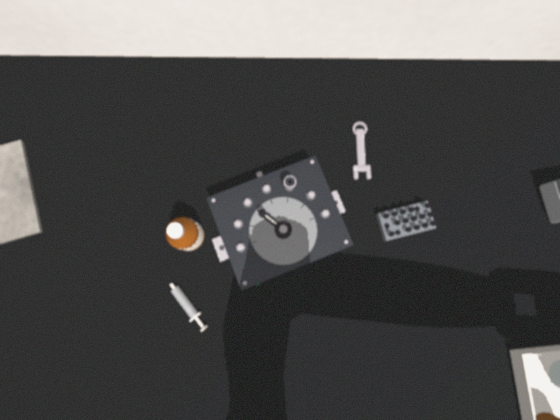

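View pics/scene0.png

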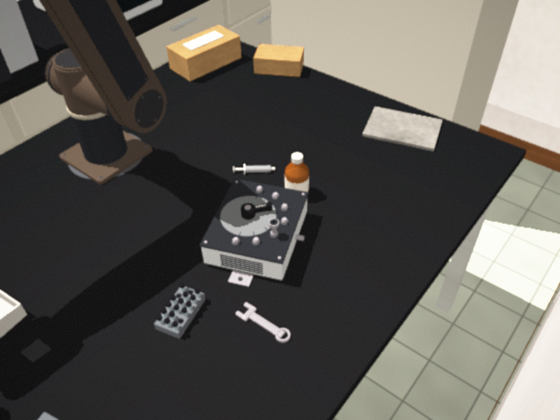

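The top view shows the valve with its hub at about (284,229) and the plugs at (240,248), (238,224), (248,203), (267,189), (311,195) and (325,213). The funnel port is at (290,181), the fifth inlet. The lever tip is at (262,212), pointing at the third. The scene view agrees. Next I'll measure it and check.

```bash
cat >> h.py <<'E'
def ray(d,uv,z):
    f=210/np.tan(np.radians(float(d['vfov']))/2); T=np.array(d['camera_from_world']); R,t=T[:3,:3],T[:3,3]
    o=-R.T@t; uv=np.atleast_2d(uv).astype(float)
    c=np.c_[(uv[:,0]-d['cx'])/f,-(uv[:,1]-d['cy'])/f,-np.ones(len(uv))]; w=c@R
    return o+w*((z-o[2])/w[:,2])[:,None]
def fitvalve(P,idx):
    # P Nx2 of plugs, idx 0..6; frame angle of inlet: +90deg - 30*i
    a=np.radians(90-30*np.array(idx)); M=0.088*np.c_[np.cos(a),np.sin(a)]
    p=P[:,0]+1j*P[:,1]; m=M[:,0]+1j*M[:,1]
    A=np.c_[m,np.ones(len(m))]; s,c=np.linalg.lstsq(A,p,rcond=None)[0]
    r=np.abs(A@[s,c]-p); return np.array([c.real,c.imag]),np.angle(s),abs(s),r
E
python3 - <<'E'
from h import *
d=dict(np.load('pics/top0.npz')); g=cv2.cvtColor(d['frame'],cv2.COLOR_RGB2GRAY)
uv0=np.array([(240,248),(238,224),(248,203),(267,189),(311,195),(325,213)])
uv=[]
for u,v in uv0:
    w=g[v-7:v+8,u-7:u+8].astype(float); w=np.clip(w-np.percentile(w,60)-25,0,None); Y,X=np.mgrid[-7:8,-7:8]
    uv.append((u+(w*X).sum()/w.sum(),v+(w*Y).sum()/w.sum()))
print(np.round(uv,1).tolist())
P=ray(d,uv,.087)
c,th,s,r=fitvalve(P[:,:2],[0,1,2,3,5,6]); print(c,np.degrees(th),s,r)
hub=ray(d,(284,229),.103)[0]; tip=ray(d,(262,212),.102)[0]; port=ray(d,(290,181),.118)[0]
inv=lambda q:(np.degrees(th+np.pi/2-np.arctan2(*(q[:2]-c)[::-1])),np.linalg.norm(q[:2]-c))
print('hub',hub,'tip',tip,inv(tip),'port',inv(port))
for n,uvb,z in(('bottle',(175,230),.125),('syr',(187,307),.01),('rack',(407,219),.04),('wrench',(361,150),.005)): print(n,ray(d,uvb,z)[0])
D=d['depth']; print('depth',D[229,284],D[260,230])
b=g[140:310,190:370]; cv2.imwrite('pics/c1.png',cv2.resize(cv2.cvtColor(d['frame'][150:300,200:360],cv2.COLOR_RGB2BGR),None,fx=4,fy=4,interpolation=cv2.INTER_CUBIC))
E
```

```text
[[240.1, 247.1], [237.6, 223.5], [247.2, 202.0], [266.1, 188.3], [311.0, 194.6], [325.1, 213.2]]
[0.54037157 0.0067301 ] 22.141098696835897 0.998064498463853 [8.54524633e-05 8.06175187e-05 8.17672213e-05 6.67896503e-06
 2.28251524e-04 2.28677054e-04]
hub [0.54063296 0.00494289 0.103     ] tip [0.57271078 0.04658199 0.102     ] (np.float64(61.199904336978506), np.float64(0.05132248246707186)) port (np.float64(120.09877097882703), np.float64(0.08971682461825821))
bottle [0.53532341 0.2025959  0.125     ]
syr [0.38845806 0.20195311 0.01      ]
rack [ 0.56935245 -0.24826304  0.04      ]
wrench [ 0.72683262 -0.16555396  0.005     ]
depth 0.7101717 0.7270991
```

View pics/c1.png

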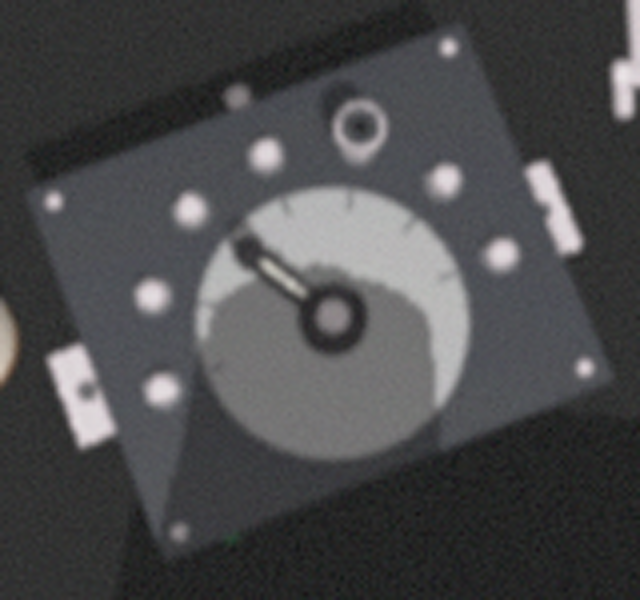

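Six plugs fit the 88 mm half circle to within 0.25 mm (scale 0.998). The axis is at (0.540, 0.007), yaw is 22.1°, the lever is at the third inlet (61°) and the port at the fifth (120.1°). The target is therefore two clicks on. I'll close the jaws and go in on the counter-clockwise side.

```bash
cat >> h.py <<'E'
C=np.array([0.5404,0.0067]); YAW=22.14
def pose(ang,off,r=.044,z=.100,flip=False):
    """finger centre: radial r along lever direction at valve angle ang (deg, cw), off m on the ccw side"""
    a=np.radians(YAW+90-ang); u=np.array([np.cos(a),np.sin(a)]); n=np.array([-u[1],u[0]])
    p=C+r*u+off*n; s=-1 if flip else 1
    x=s*np.r_[u,0]; zz=np.array([0,0,-1.]); return np.r_[p,z],np.c_[x,np.cross(zz,x),zz]
E
python3 - <<'E'
from h import *
for fl in(False,True):
    for a in(60,112): 
        q=ik(*pose(a,.035,flip=fl)); print(fl,a,None if q is None else np.round(q,2))
fl=min((False,True),key=lambda f:max(abs(ik(*pose(a,.035,flip=f))[5]) if ik(*pose(a,.035,flip=f)) is not None else 9 for a in(60,112)))
print('flip',fl)
jaws.close_gripper(20)
ctrl.reach(*pose(60,.035,z=.22,flip=fl)); print(monitor.current_tool_pos(),monitor.current_gripper_width(),monitor.current_force(),monitor.current_time())
shot('wrist','w1')
E
```

```text
False 60 [-0.07  0.17  2.01 -0.    0.97  0.59]
False 112 [-0.1   0.25  1.9  -0.    0.98  1.47]
True 60 [-0.07  0.17  2.01 -0.    0.97 -2.55]
True 112 [-0.1   0.25  1.9  -0.    0.98 -1.67]
flip False
[0.54000187 0.06222662 0.2200296 ] -1.5444266661355073e-05 [ 0.36859775 -0.91511461 -0.43547553] 3.7583
```

View pics/w1.png

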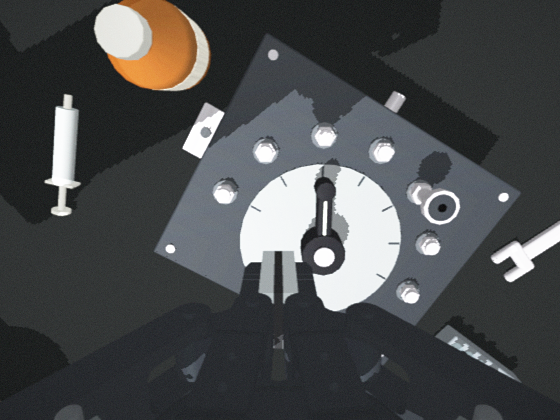

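The wrist view shows the lever tip at (324,187) and the hub at (322,253), lined up with the third plug at (324,137). The port is at (440,207), two inlets on. The fingertips at (280,270) are on the counter-clockwise side. Next: descend, find contact, and push the first click.

```bash
cat >> h.py <<'E'
Z=.103
def push(a0,a1,off,step=4,v=.025):
    for a in np.arange(a0+step,a1+.01,step):
        p,R=pose(a,off,z=Z); hit=ctrl.move_l(p,R,velocity=v,force_limit=18)
        f=monitor.current_force(); print(round(a,1),hit,np.round(f,1))
        if hit: break
    return a
E
python3 - <<'E'
from h import *
p,R=pose(60,.035,z=Z); print(ctrl.move_l(p,R,velocity=.1,force_limit=8),monitor.current_tool_pos())
p,R=pose(60,.012,z=Z); hit=ctrl.move_l(p,R,velocity=.02,force_limit=2.5)
t=monitor.current_tool_pos(); a=np.radians(YAW+30); n=np.array([-np.sin(a),np.cos(a)])
print('contact',hit,'off',(t[:2]-C)@n,monitor.current_force(),monitor.current_time())
shot('wrist','w2')
E
```

```text
False [0.54043801 0.06288228 0.10387066]
contact True off 0.020305223340732904 [-0.30834727  1.82052971  0.96107034] 5.9083
```

View pics/w2.png

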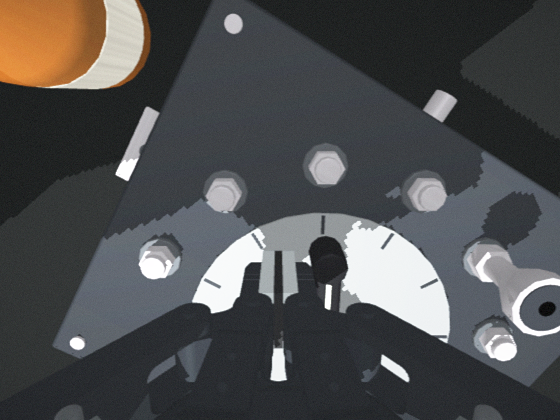

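The wrist view shows the right finger against the lever's round end at (325,260), and contact was registered at 20.3 mm offset. Finger angle now equals lever angle, so I'll push the first click to about 80°.

```bash
python3 - <<'E'
from h import *
push(60,80,.0203)
shot('wrist','w3'); print(monitor.current_time())
E
```

```text
64.0 False [-4.1  1.9  0.2]
68.0 False [-2.2  1.5 -1.8]
72.0 False [-0.7  1.  -0.8]
76.0 False [-0.1  0.4 -0.1]
80.0 False [ 0.   0.1 -0.1]
7.4583
```

View pics/w3.png

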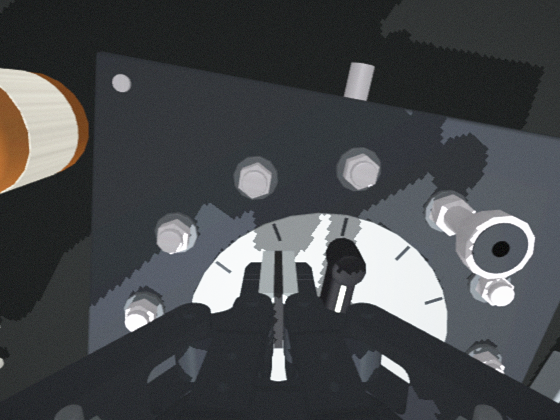

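The lever has clicked into the fourth inlet: its tip at (345,255) is in line with index mark (345,225), clear of the finger. Second click: push to 110° and no further.

```bash
python3 - <<'E'
from h import *
push(80,108,.0203)
p,R=pose(108,.035,z=Z); ctrl.move_l(p,R,velocity=.08)
p,R=pose(108,.035,z=.24); ctrl.move_l(p,R,velocity=.15)
p,R=pose(100,.09,r=-.06,z=.26)
ctrl.reach(p,R)
shot('wrist','w4'); shot('top','t4'); print(monitor.current_time(),monitor.current_force())
E
```

```text
84.0 False [0.7 0.4 0.4]
88.0 False [ 0.9 -1.1  0.1]
92.0 False [-1.7  3.1  0.9]
96.0 False [-1.2  3.4  0.6]
100.0 False [-1.1  1.9 -0.4]
104.0 False [ 0.1 -0.6  0.2]
108.0 False [-0.2 -0.6  0.2]
11.5083 [0.86926241 0.01216326 0.28639764]
```

View pics/w4.png

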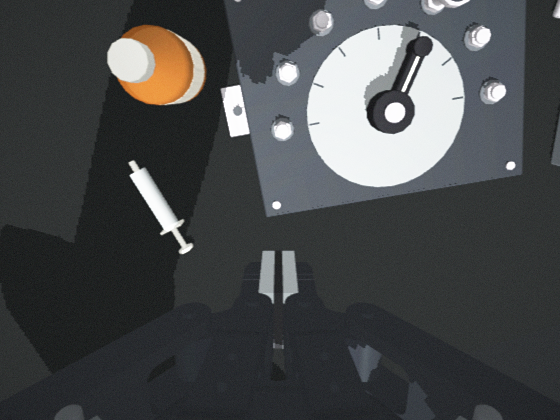

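The lever, hub (395,112) to tip (423,46), points at the port's foot near (433,4), and the hand is clear. I'll check the angle numerically, then hand in.

```bash
python3 - <<'E'
from h import *
d=dict(np.load('pics/w4.npz'))
h=ray(d,(395,112),.103)[0]; t=ray(d,(423,46),.102)[0]
v=(t-h)[:2]; print('hub',h,'len',np.linalg.norm(v),'angle',YAW+90-np.degrees(np.arctan2(v[1],v[0])))
a,b=[cv2.cvtColor(cv2.imread(f'pics/{n}.png'),cv2.COLOR_BGR2HSV) for n in('top0','t4')]
cv2.imwrite('pics/t4s.png',cv2.imread('pics/t4.png')[100:350,140:460].repeat(2,0).repeat(2,1))
E
```

```text
hub [0.53987436 0.00483091 0.103     ] len 0.05009266873726257 angle 119.22780962526558
```

View pics/t4s.png

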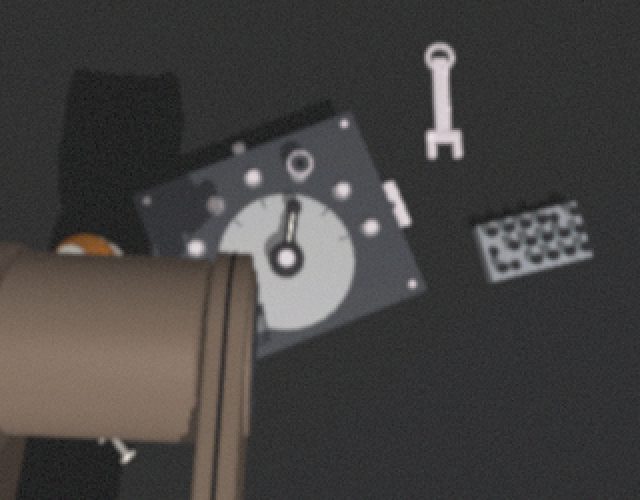

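The top view agrees: the lever points at the port (300,163 in the crop), and the wrench and rack are where they were. The measured lever angle is 119.2°, against 120° for the port.

```bash
python3 -c "
from h import *
ctrl.wait(.3); print(monitor.current_force(),monitor.current_joint_vel()); ticket.sign_off()"
```

```text
[-0.46730612 -0.35823035 -0.04788762] [ 8.29969027e-04 -6.20493044e-03  2.11635768e-03  2.90485605e-04
  1.49114310e-03  9.25665750e-05]
the job is handed in; nothing more can be done
```

The lever is clicked in at the fifth inlet, the one with the syringe port, and the job is handed in; no verdict was reported. With the jaws closed, I pushed it two clicks clockwise from the third inlet with a fingertip. I then backed off, lifted and took the hand clear, at about 11.5 s on the robot's clock.

- **Lever angle:** it measured 119.2° in the last wrist picture, with the port at 120°, so it is well inside the 6° limit. The lever length measured 50.1 mm, as it should.
- **Forces:** the sampled push on the lever stayed under about 5 N. The residual force after retreating was under 1 N.
- **Loose things:** by eye, the wrench and rack are unmoved in the top view. The arm partly hid the bottle and syringe there; the wrist picture shows both, and the bottle upright. I did not re-measure the positions of any of the four, but the arm never registered contact with them.
- **Small disagreement:** the hub centre, picked by eye, came out about 2 mm off the axis fitted from the plugs, which is within the camera calibration.

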